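Weigh in returned battery packs and shut them in the push-latch drawer

TASK

Weigh in the returned battery packs: press the front of the shut spring drawer so that it pops open, stand the empty dish from it in the middle of the scale's platform and press the tare key fully down, then put every brown battery pack on the counter into the dish while it stands on the scale. Then set the loaded dish back in the open drawer and push the drawer in until its latch catches and it stays shut by itself; never press tare with packs in the dish, and leave the other things on the counter where they are.

Things in the scene. Friction and masses are not known exactly. Their poses are not given: they have to be found in the camera images.
- drawer (a joint): Drawer travel, m: 0 shut and latched, 0.170 fully open (towards the robot), -0.0125 pressed in to its hard stop. Push-push latch; a spring (5 N shut, 3 N open, damped) pushes it out. Shut: press in to the hard stop and let go, and it springs open. Open: push in to the hard stop and let go, and it stays at 0. Too short a push (not to the stop) fails: check, press again. Pushing takes 5 to 10 N.
- drawer_front (a point): Centre of the outer face of the plain steel drawer front (no handle): 210 mm wide, 8 to 82 mm above the work surface, 20 mm thick; shut, it stands 20 mm proud. x points into the unit (pressing direction), y along the front, z up; moves with the drawer. The drawer runs in a wooden counter unit with a lino top 95 mm high, 238 mm wide, 200 mm deep; clear height inside up to 85 mm.
- drawer_floor (a point): Centre of the drawer's inner floor (19 mm above the work surface), moving with the drawer, axes as for drawer_front. Inside 156 mm along x by 204 mm along y; side and back walls 3 mm thick and 28 mm high above the floor. Fully open, the whole inside is clear of the counter unit.
- dish_handle (a point): Centre of the fixed bridge handle of the aluminium dish, 48 mm above the dish's underside: a bar along the dish's x, 10 mm wide (y), 12 mm high, across the whole dish at y = 0 with a post at each end. Dish 136 mm (x) by 176 mm (y) outside, walls 3 mm thick and 16 mm high, floor 3 mm, 250 g. At the start it lies empty in the shut drawer, hidden, x axis along the drawer's.
- scale_pan (a point): Centre of the top of the scale's flat steel platform, 50 mm above the work surface, 150 mm (x) by 180 mm (y), axes x away from the tare key, z up. The cream scale is 36 mm high around it and reaches 151 mm from this point towards the tare key.
- tare_top (a point): Centre of the top of the round grey tare key (26 mm across, 54 mm above the work surface in all, in a black collar 42 mm across) on the front of the scale, 115 mm from the platform's centre along -x and 35 mm along +y of the scale; it is pressed straight down and springs back.
- tare (a joint): How far the tare key is down, in m: 0 up, 0.006 fully down (takes 5 N).
- pack1_mid (a point): Centre (half-way up) of battery pack 1 of up to 4 alike: brown plastic block 30 mm (x) by 54 mm (y) by 22 mm high, 70 g, lying on the work surface between the scale and the counter unit; may be absent.
- pack2_mid (a point): Centre (half-way up) of battery pack 2 of up to 4 alike: brown plastic block 30 mm (x) by 54 mm (y) by 22 mm high, 70 g, lying on the work surface between the scale and the counter unit; may be absent.
- pack3_mid (a point): Centre (half-way up) of battery pack 3 of up to 4 alike: brown plastic block 30 mm (x) by 54 mm (y) by 22 mm high, 70 g, lying on the work surface between the scale and the counter unit; may be absent.
- pack4_mid (a point): Centre (half-way up) of battery pack 4 of up to 4 alike: brown plastic block 30 mm (x) by 54 mm (y) by 22 mm high, 70 g, lying on the work surface between the scale and the counter unit; may be absent.
- calculator: Cream printing calculator, 240 x 210 x 85 mm, off to the side; leave alone. Origin under its centre.
- pen: Tortoiseshell plastic pen, 11 mm thick, 140 mm long, behind the packs; leave alone.
- stamp_pad: Black rubber stamp pad case, 75 x 110 x 23 mm, on the counter unit's top; leave alone.
- key_ring: Chrome key ring with two keys, on the counter unit's top; leave alone.
- paper_roll: Upright roll of printing paper, 60 mm across, 57 mm high, beside the robot; leave alone.
- ledger: Dark red ledger, 110 x 160 x 22 mm, beside the robot; leave alone.
There are look-alikes about, which are no part of the job. Leave any green, purple or yellow look-alike of the part that bears pack2_mid alone.

How it is judged:
By the outcome, as a careful person would: the job done as asked, in the order asked, and still so for the second after the job is handed in, with the robot touching nothing.
Of pack1, pack2, pack3, pack4 only 3 to 4 are there at a start; the rules pass over those that are not, and their reading is None.
At some moment in a run one of pack1, pack2, pack3, pack4 may be knocked a few centimetres aside while the robot is not near it.
Once in a run the grip may slacken for a moment while it holds something.
It also fails if it takes over 200 s, if anything falls off the work surface, if the arm or the gripper's body presses on something with over 40 N, if the wrist force passes 120 N, or if a joint passes its speed limit or range.

ROBOT

A 6-joint arm with a two-finger parallel gripper is mounted at the origin on the work surface. World frame = base frame: x ahead of the robot, y to its left, z up, the work surface at z = 0. Lengths are in m, angles in rad, forces in N, time in s.
With the tool pointing down it reaches from about 0.25 to 0.775 m from the base axis. Payload 8.9 kg.
Tool frame: the origin (TCP) lies at the very end of the fingers, on their centre line; the grasp point (between the pads) lies grasp_offset behind it (grasp_offset is the distance from the TCP to the grasp point, in m); z points along the fingers, y is the line along which they close (so a half turn about z gives the same grasp; the last joint's range is limited). The gripper opens to 85 mm and grips with 20 to 120 N. Pads are 22 mm wide; open, the fingers measure 114 mm over their backs; the gripper's body (76 mm by 85 mm) begins 54 mm behind the grasp point. The pads swing forward as they close: fully open they stand 13 mm farther back than shut.
Start: joints at [1.062, 0.291, -0.153, 1.127, 0, 1.431], TCP at [0.19, 0.49, 0.231] pointing down, gripper open.
Joint ranges: [-2.52, 2.52], [-0.91, 1.74], [-1.3, 1.37], [-1.96, 2.02], [-1.52, 1.47], [-3.14, 3.14]. Speed limits (rad/s): [2.22, 2.22, 2.79, 3.14, 3.14, 3.14].

INTERFACE

Orientations are given as a rotation vector (axis times angle).
In Python, from cell import * gives the robot as it stands.
- The arm moves only by the tool apply_moves, never from a script. Its argument "motion" is a list of rows, each a list of 7 numbers: the gripper's target within -1 to 1 (fully open at 1, half-way at 0, shut at -1), then the shift along the tool's x, y, z in cm, then the turn, a rotation vector about the tool's x, y, z in rad. In form: [[hand, x, y, z, wx, wy, wz], ...]. A call has 1 to 20 rows; each row shifts and turns the commanded pose from where the row before left it, along the tool's axes as they then stand; what a row does not reach is not made up. A row lasts 1/12 s, in which the tool goes at most 41.7 mm and 7.16 degrees, less where a joint would pass 70% of its speed; a pose out of reach is approached as far as the arm can. A call with a gripper value outside its range is refused whole. The fingers move at their own pace and stop on an object; "force" is the grip in N (left out, the last holds). Time passes only in rows, so rows that do not move let the fingers close. It gives the time, the measured TCP pose, the force, the opening and the grip force at its end, in the units of the state.
- read_state(): the state, without advancing time (a new reading comes with each control period).
- camera(name): name is "side" or "top"; returns a dict with "image" (400x640x3 uint8, red, green, blue), "K" (3x3 intrinsics, pixels), "pose" (4x4, takes a point from camera to world coordinates). Camera axes: x right, y down, z forward; pixel columns grow to the right and rows downward; lengths in m; the calibration is good to about 2 mm. A picture is of the moment at which its call begins. There is no depth.
- close_job(): hands the job in; it is judged then, once.
The state is a dict: "time_s": time; "qpos": joint angles; "qvel": joint speeds; "effort": joint torques, N m; "tcp_pos": TCP position; "eef_rot": TCP orientation; "contact_force": force on the tool from outside, world axes, zero at the start; "moment": the same for the moment, N m; "opening": finger opening in m; "finger_force": force on a finger pad.
Only numpy, scipy, OpenCV 4.12 (cv2) and the standard library are available. Lean on these libraries where they do the work, as an engineer would, in place of code of your own. Each camera call takes 0.05 s, during which the arm holds its last target. There are 200 camera calls.

## Working session

There is one attempt and no reset: what is moved stays moved. The work goes in short steps, Python scripts to look and compute and a tool call to move; the robot and the scene stay as the last step left them, time stands still between calls to the robot, and variables do not carry over. Pictures are saved under pics/ and viewed, at most 14 in all, crops included, and the job is handed in when it is done.

Besides the shell and the picture viewer there is one more tool, called after "Request:" in YAML: its name, and indented under it one key for each argument. apply_moves: Moves the arm, as the interface text tells. Its arguments: {"type":"object","properties":{"motion":{"type":"array"},"force":{"type":"number"}},"required":["motion"]}

```bash
mkdir -p pics; ls; cat > h.py <<'E'
from cell import *
import numpy as np, cv2
from scipy.spatial.transform import Rotation as R
def snap(n,f):
    c=camera(n); cv2.imwrite('pics/'+f+'.png',c['image'][:,:,::-1]); np.savez('pics/'+f+'.npz',**c); return c
def ray(c,u,v,z):
    P=c['pose']; d=P[:3,:3]@np.linalg.inv(c['K'])@[u,v,1]; o=P[:3,3]
    return (o+d*(z-o[2])/d[2]).round(4)
def proj(c,p):
    q=np.linalg.inv(c['pose'])@[*p,1]; q=c['K']@q[:3]; return (q[:2]/q[2]).round(1)
E
python3 - <<'E'
from h import *
for n in('top','side'):
    c=snap(n,n+'0'); print(c['K'],c['pose'].round(3))
s=read_state();print(s, R.from_rotvec(s['eef_rot']).as_matrix().round(3))
try: print(grasp_offset)
except Exception as e: print(e)
E
```

```text
pics
[[376.11033454   0.         322.70994061]
 [  0.         376.11033454 200.4168448 ]
 [  0.           0.           1.        ]] [[-0.015 -0.996  0.092  0.429]
 [-1.     0.014 -0.009  0.111]
 [ 0.007 -0.092 -0.996  1.149]
 [ 0.     0.     0.     1.   ]]
[[405.34199426   0.         313.88215989]
 [  0.         405.34199426 196.65637008]
 [  0.           0.           1.        ]] [[ 0.987 -0.062  0.149  0.313]
 [-0.16  -0.518  0.84  -1.116]
 [ 0.025 -0.853 -0.521  0.843]
 [ 0.     0.     0.     1.   ]]
{'time_s': 0.1, 'qpos': array([ 1.06170633e+00,  2.91187362e-01, -1.54020637e-01,  1.12665864e+00,
        1.94550054e-05,  1.43153331e+00]), 'qvel': array([-0.00043142,  0.00151431,  0.00403325, -0.000658  , -0.00029477,
       -0.00112579]), 'effort': array([ 5.98615388e-04, -5.37976742e+01,  3.31918609e+01,  9.28982045e-03,
       -3.08702056e-04, -8.52432066e-06]), 'tcp_pos': array([0.18956075, 0.48920177, 0.23081999]), 'eef_rot': array([-5.77551803e-01, -3.08768165e+00,  1.58376527e-03]), 'contact_force': array([-0.21068186, -0.63053327,  0.77014063]), 'moment': array([-0.02963923,  0.03213937,  0.00718843]), 'finger_force': 0.0, 'opening': 0.0857002847268049} [[-0.932  0.361 -0.001]
 [ 0.361  0.932 -0.001]
 [ 0.    -0.001 -1.   ]]
0.0187
```

View pics/top0.png

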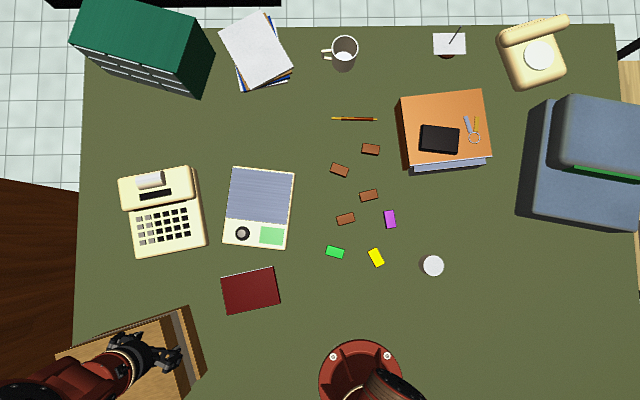

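View pics/side0.png

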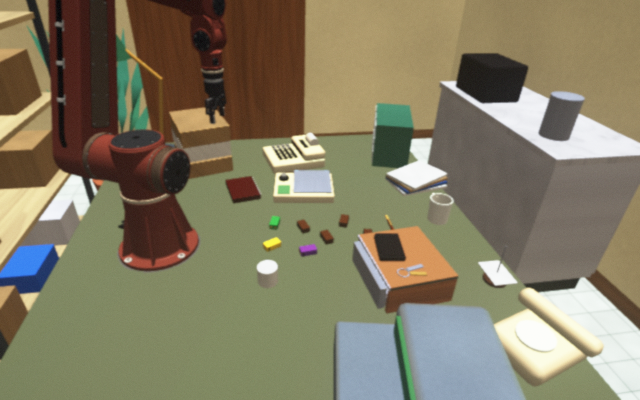

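```bash
python3 - <<'E'
from h import *
c=np.load('pics/top0.npz'); im=c['image'].copy()
cv2.imwrite('pics/crop.png',cv2.resize(im[80:260,210:510,::-1],None,fx=2.6,fy=2.6,interpolation=cv2.INTER_CUBIC))
hsv=cv2.cvtColor(im,cv2.COLOR_RGB2HSV)
def blobs(m,z,lo,hi):
    n,l,st,ce=cv2.connectedComponentsWithStats(m.astype(np.uint8))
    for i in range(1,n):
        if lo<st[i,4]<hi:
            ys,xs=np.where(l==i)
            W=np.array([ray(c,x,y,z)[:2] for x,y in zip(xs,ys)],np.float32)
            r=cv2.minAreaRect(W); print(ce[i].round(1),st[i,4],np.round(r[0],4),np.round(r[1],3),round(r[2],1),W.mean(0).round(4))
for p in((370,149),(339,170),(250,190),(445,110),(450,165),(243,234)): print(p,hsv[p[1],p[0]],im[p[1],p[0]])
m=(hsv[...,0]<18)&(hsv[...,1]>110)&(hsv[...,2]<190); m[:125]=0;m[240:]=0;m[:,:320]=0;m[:,395:]=0
blobs(m,.022,50,600)
print('pan');m=(hsv[...,0]>105)&(hsv[...,0]<130)&(hsv[...,1]>25)&(hsv[...,2]>110);m[:155]=0;m[235:]=0;m[:,300:]=0;m[:,220:][:,:0]=0
blobs(m,.05,1000,9000)
E
```

```text
(370, 149) [ 12 155 161] [161 101  63]
(339, 170) [ 11 154 166] [166 104  66]
(250, 190) [111  46 176] [144 154 176]
(445, 110) [ 15 156 219] [219 152  85]
(450, 165) [111  46 183] [150 160 183]
(243, 234) [ 17  28 191] [191 182 170]
[370.2 148.7] 176 [ 0.6886 -0.0463] [0.053 0.033] 79.6 [ 0.6896 -0.0465]
[339.  169.4] 166 [0.627  0.0502] [0.053 0.03 ] 69.1 [0.6271 0.05  ]
[368.2 195. ] 173 [ 0.5479 -0.0368] [0.029 0.053] 13.2 [ 0.5477 -0.0368]
[345.2 218.6] 171 [0.4781 0.0338] [0.029 0.053] 14.9 [0.4776 0.0341]
pan
[258.5 195.6] 3002 [0.5483 0.2892] [0.177 0.147] 82.5 [0.5477 0.2891]
```

View pics/crop.png

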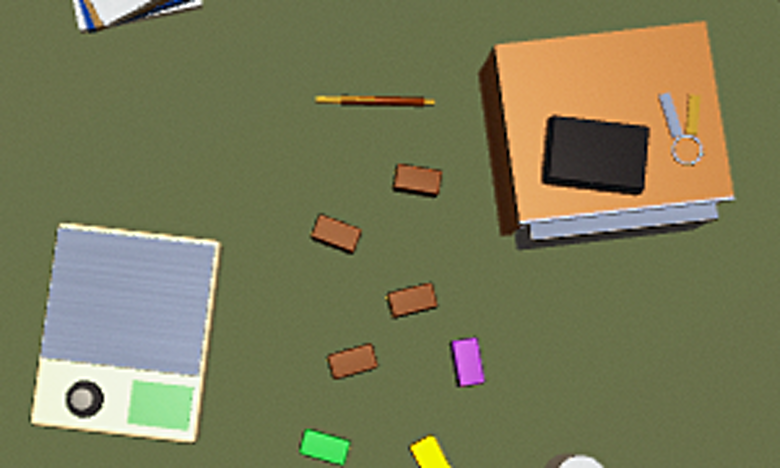

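```bash
cat >> h.py <<'E'
def delta(x,y,z,psi,s=None):
    "psi: world angle (deg) of tool y. prints turn first, then shift (cm) in the turned tool frame"
    s=s or read_state(); M=R.from_rotvec(s['eef_rot']).as_matrix()
    p0=np.degrees(np.arctan2(M[1,1],M[0,1])); d=(p0-psi+90)%180-90 if psi is not None else 0
    p=np.radians(p0-d); ty=np.array([np.cos(p),np.sin(p),0]); tz=np.array([0,0,-1.]); tx=np.cross(ty,tz)
    e=np.array([x,y,z])-s['tcp_pos']
    print('psi now %.1f turn wz %.3f rad; shift cm'%(p0,np.radians(d)),(np.array([tx,ty,tz])@e*100).round(2),'q6 %.2f'%s['qpos'][5],'tiltz',M[:,2].round(3))
E
python3 - <<'E'
from h import *
c=np.load('pics/top0.npz')
P=[(497,45),(705,22),(733,198),(520,222)]
W=np.array([ray(c,210+u/2.6,80+v/2.6,.095)[:2] for u,v in P]);print(W)
print('top centre',W.mean(0)); 
for i in range(4):
    e=W[(i+1)%4]-W[i];print(np.hypot(*e).round(3),np.degrees(np.arctan2(e[1],e[0])).round(1))
F=[ray(c,210+u/2.6,80+v/2.6,.082) for u,v in((532,241),(717,217))];print('front top corners outer',F)
print('tare',ray(c,210+84/2.6,80+398/2.6,.054))
print('stamp',[ray(c,210+u/2.6,80+v/2.6,.118) for u,v in((545,180),(640,191),(552,117))])
delta(.5,-.2,.25,97)
E
```

```text
[[ 0.8227 -0.1299]
 [ 0.8463 -0.3635]
 [ 0.6465 -0.3836]
 [ 0.623  -0.1483]]
top centre [ 0.734625 -0.256325]
0.235 -84.2
0.201 -174.3
0.236 95.7
0.201 5.3
front top corners outer [array([ 0.6039, -0.164 ,  0.082 ]), array([ 0.628 , -0.3707,  0.082 ])]
tare [0.4386 0.3354 0.054 ]
stamp [array([ 0.6641, -0.1712,  0.118 ]), array([ 0.6507, -0.273 ,  0.118 ]), array([ 0.7332, -0.1815,  0.118 ])]
psi now 68.8 turn wz -0.492 rad; shift cm [-22.41 -72.19  -1.92] q6 1.43 tiltz [-0.001 -0.001 -1.   ]
```

Request:
apply_moves:
  motion:
    - [-1,0,0,0,0,0,-0.095]
    - [-1,0,0,0,0,0,-0.095]
    - [-1,0,0,0,0,0,-0.095]
    - [-1,0,0,0,0,0,-0.095]
    - [-1,0,0,0,0,0,-0.095]
    - [-1,-1.1,-3.3,0,0,0,0]
    - [-1,-1.1,-3.3,0,0,0,0]
    - [-1,-1.1,-3.3,0,0,0,0]
    - [-1,-1.1,-3.3,0,0,0,0]
    - [-1,-1.1,-3.3,0,0,0,0]
    - [-1,-1.1,-3.3,0,0,0,0]
    - [-1,-1.1,-3.3,0,0,0,0]
    - [-1,-1.1,-3.3,0,0,0,0]
    - [-1,-1.1,-3.3,0,0,0,0]
    - [-1,-1.1,-3.3,0,0,0,0]
    - [-1,-1.1,-3.3,0,0,0,0]
    - [-1,-1.1,-3.3,0,0,0,0]

```text
time_s: 1.52
tcp_pos: [0.3628, 0.1079, 0.2313]
eef_rot: [-0.165, 3.137, 0.0]
contact_force: [0.5, 0.9, 0.1]
opening: 0.0005
finger_force: 0.0
```

Request:
apply_moves:
  motion:
    - [-1,-1.1,-3.3,0,0,0,0]
    - [-1,-1.1,-3.3,0,0,0,0]
    - [-1,-1.1,-3.3,0,0,0,0]
    - [-1,-1.1,-3.3,0,0,0,0]
    - [-1,-1.1,-3.3,0,0,0,0]
    - [-1,-1.1,-3.3,0,0,0,0]
    - [-1,-1.1,-3.3,0,0,0,0]
    - [-1,-1.1,-3.3,0,0,0,0]
    - [-1,-1.1,-3.3,0,0,0,0]
    - [-1,-1.1,-3.3,0,0,0,0]
    - [-1,-1.1,-3.3,0,0,0,0]
    - [-1,-1.1,-3.3,0,0,0,0]
    - [-1,-1.1,-3.3,0,0,0,0]
    - [-1,0,0,0,0,0,0]

```text
time_s: 2.68
tcp_pos: [0.5511, -0.3073, 0.2295]
eef_rot: [0.16, -3.137, 0.002]
contact_force: [-1.5, 0.7, -0.5]
opening: 0.0001
finger_force: 0.0
```

```bash
python3 -c "
from h import *
delta(.56,-.31,.05,96)"
```

```text
psi now 95.8 turn wz -0.003 rad; shift cm [-0.85 -0.36 17.95] q6 -0.73 tiltz [-0.    -0.001 -1.   ]
```

Request:
apply_moves:
  motion:
    - [-1,0,0,3,0,0,0]
    - [-1,0,0,3,0,0,0]
    - [-1,0,0,3,0,0,0]
    - [-1,0,0,3,0,0,0]
    - [-1,0,0,3,0,0,0]
    - [-1,0,0,3,0,0,0]
    - [-1,-1.5,0,0,0,0,0]
    - [-1,-1.5,0,0,0,0,0]
    - [-1,-1.0,0,0,0,0,0]
    - [-1,-0.5,0,0,0,0,0]
    - [-1,-0.5,0,0,0,0,0]
    - [-1,-0.5,0,0,0,0,0]
    - [-1,-0.5,0,0,0,0,0]
    - [-1,-0.5,0,0,0,0,0]

```text
time_s: 3.85
tcp_pos: [0.6137, -0.2952, 0.0513]
eef_rot: [0.164, -3.135, -0.0]
contact_force: [-6.4, -0.9, 4.0]
opening: 0.0001
finger_force: 3.2
```

Request:
apply_moves:
  motion:
    - [-1,-0.4,0,0,0,0,0]
    - [-1,-0.4,0,0,0,0,0]
    - [-1,-0.4,0,0,0,0,0]
    - [-1,-0.2,0,0,0,0,0]

```text
time_s: 4.18
tcp_pos: [0.6238, -0.2941, 0.0512]
eef_rot: [0.162, -3.128, 0.0]
contact_force: [-29.4, -2.5, 18.3]
opening: 0.0002
finger_force: 14.5
```

Request:
apply_moves:
  motion:
    - [-1,3,0,0,0,0,0]
    - [-1,4,0,0,0,0,0]
    - [-1,4,0,0,0,0,0]
    - [-1,4,0,0,0,0,0]
    - [-1,4,0,0,0,0,0]
    - [-1,4,0,0,0,0,0]
    - [-1,0,0,-4,0,0,0]
    - [-1,0,0,-4,0,0,0]
    - [-1,0,0,-4,0,0,0]
    - [-1,0,0,-4,0,0,0]
    - [-1,0,0,-4,0,0,0]
    - [0,0,0,0,0,0,0]
    - [0,0,0,0,0,0,0]
    - [0,0,0,0,0,0,0]
    - [0,0,0,0,0,0,0]

```text
time_s: 5.43
tcp_pos: [0.3992, -0.3174, 0.2502]
eef_rot: [0.165, -3.136, -0.002]
contact_force: [-0.2, 0.8, -0.2]
opening: 0.0425
finger_force: 0.0
```

```bash
python3 - <<'E'
from h import *
c=snap('top','top1')
cv2.imwrite('pics/crop1.png',cv2.resize(c['image'][80:260,210:510,::-1],None,fx=2.6,fy=2.6,interpolation=cv2.INTER_CUBIC))
E
```

```text
(no output)
```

View pics/crop1.png

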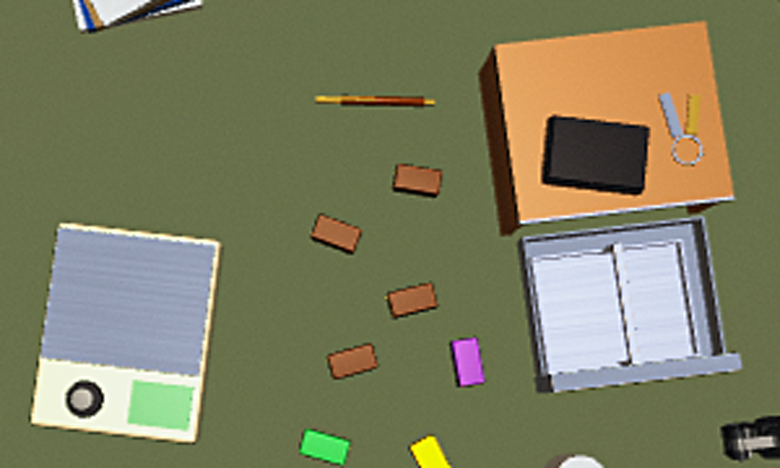

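```bash
python3 - <<'E'
from h import *
c=np.load('pics/top1.npz')
a,b=[ray(c,210+u/2.6,80+v/2.6,.073) for u,v in((614,245),(630,364))];print(a,b,(a+b)/2,np.hypot(*(a-b)[:2]),np.degrees(np.arctan2(*(a-b)[:2][::-1])))
F=[ray(c,210+u/2.6,80+v/2.6,.082) for u,v in((552,391),(741,369))];print(F,sum(F)/2)
m=((a+b)/2)
delta(m[0],m[1],.13,96)
E
```

```text
[ 0.5996 -0.2578  0.073 ] [ 0.4668 -0.2694  0.073 ] [ 0.5332 -0.2636  0.073 ] 0.13330566379565426 4.992081166091638
[array([ 0.4383, -0.1796,  0.082 ]), array([ 0.4592, -0.3877,  0.082 ])] [ 0.44875 -0.28365  0.082  ]
psi now 96.0 turn wz 0.000 rad; shift cm [-13.89   3.94  12.  ] q6 -0.92 tiltz [-0.002  0.002 -1.   ]
```

Request:
apply_moves:
  motion:
    - [0,-3.5,1,0,0,0,0]
    - [0,-3.5,1,0,0,0,0]
    - [0,-3.5,1,0,0,0,0]
    - [0,-3.4,0.9,0,0,0,0]
    - [0,0,0,4,0,0,0]
    - [0,0,0,4,0,0,0]
    - [0,0,0,4,0,0,0]
    - [0,0,0,3,0,0,0]
    - [0,0,0,3,0,0,0]
    - [0,0,0,2.2,0,0,0]
    - [0,0,0,0,0,0,0]

```text
time_s: 6.4
tcp_pos: [0.53, -0.262, 0.0436]
eef_rot: [0.165, -3.129, -0.009]
contact_force: [-0.6, 1.0, -0.9]
opening: 0.0425
finger_force: 0.0
```

Request:
apply_moves:
  motion:
    - [-1,0,0,0,0,0,0]
    - [-1,0,0,0,0,0,0]
    - [-1,0,0,0,0,0,0]
    - [-1,0,0,0,0,0,0]
    - [-1,0,0,0,0,0,0]
    - [-1,0,0,0,0,0,0]
  force: 60

```text
time_s: 6.9
tcp_pos: [0.5348, -0.2652, 0.051]
eef_rot: [-0.165, 3.135, -0.003]
contact_force: [-0.3, -0.1, 7.0]
opening: 0.0089
finger_force: 59.7
```

Request:
apply_moves:
  motion:
    - [-1,0,0,-1,0,0,0]
    - [-1,0,0,-2,0,0,0]
    - [-1,0,0,-3,0,0,0]
    - [-1,0,0,-3,0,0,0]
    - [-1,0,0,-3,0,0,0]
    - [-1,0,0,-3,0,0,0]
    - [-1,0,0,-3,0,0,0]
    - [-1,0,0,-2,0,0,0]
    - [-1,0,0,0,0,0,0.08]
    - [-1,0,0,0,0,0,0.08]
    - [-1,0,0,0,0,0,0.076]
    - [-1,0,0,0,0,0,0]

```text
time_s: 7.9
tcp_pos: [0.5335, -0.2643, 0.25]
eef_rot: [-0.211, -3.134, -0.0]
contact_force: [0.1, 0.6, -3.2]
opening: 0.0088
finger_force: 59.3
```

```bash
python3 -c "
from h import *
print(read_state()['contact_force'],read_state()['opening'])
delta(.548,.2892,.16,82.5)"
```

```text
[ 0.14268716  0.59690177 -3.24405573] 0.008828557883503691
psi now 82.3 turn wz -0.003 rad; shift cm [ 5.78 55.06  9.  ] q6 -0.45 tiltz [-0.  0. -1.]
```

Request:
apply_moves:
  motion:
    - [-1,0.2,2,0,0,0,0]
    - [-1,0.35,3.3,0,0,0,0]
    - [-1,0.35,3.3,0,0,0,0]
    - [-1,0.35,3.3,0,0,0,0]
    - [-1,0.35,3.3,0,0,0,0]
    - [-1,0.35,3.3,0,0,0,0]
    - [-1,0.35,3.3,0,0,0,0]
    - [-1,0.35,3.3,0,0,0,0]
    - [-1,0.35,3.3,0,0,0,0]
    - [-1,0.35,3.3,0,0,0,0]
    - [-1,0.35,3.3,0,0,0,0]
    - [-1,0.35,3.3,0,0,0,0]
    - [-1,0.35,3.3,0,0,0,0]
    - [-1,0.35,3.3,0,0,0,0]
    - [-1,0.35,3.3,0,0,0,0]
    - [-1,0.35,3.3,0,0,0,0]
    - [-1,0.35,3.3,0,0,0,0]
    - [-1,0.1,0.6,2,0,0,0]
    - [-1,0,0,3,0,0,0]
    - [-1,0,0,0,0,0,0]

```text
time_s: 9.57
tcp_pos: [0.5444, 0.2922, 0.1944]
eef_rot: [-0.199, -3.128, 0.005]
contact_force: [-1.5, -1.4, -4.4]
opening: 0.0087
finger_force: 63.3
```

```bash
python3 -c "
from h import *
c=snap('top','top2');snap('side','side2')
cv2.imwrite('pics/crop2.png',cv2.resize(c['image'][120:280,180:380,::-1],None,fx=3,fy=3))
print(read_state()['contact_force'],read_state()['opening'])
delta(.548,.2892,.086,82.5)"
```

```text
[-0.25890223  0.1167468  -2.18671851] 0.008554161197727773
psi now 82.6 turn wz 0.002 rad; shift cm [-0.18 -0.26 11.31] q6 0.50 tiltz [-0.003 -0.001 -1.   ]
```

View pics/crop2.png

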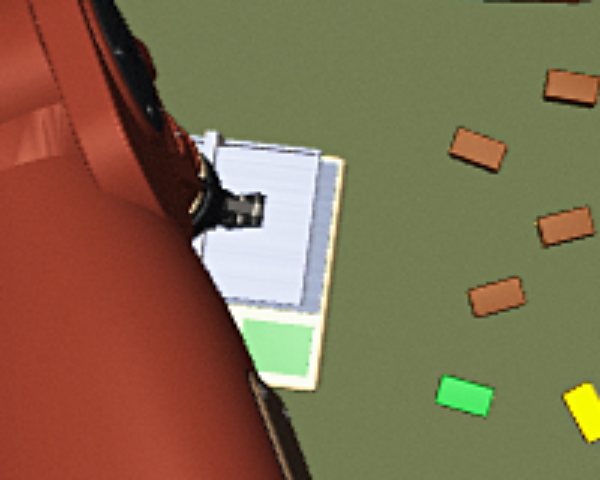

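Request:
apply_moves:
  motion:
    - [-1,-0.2,-0.3,2,0,0,0]
    - [-1,0,0,3,0,0,0]
    - [-1,0,0,3,0,0,0]
    - [-1,0,0,2,0,0,0]
    - [-1,0,0,0.6,0,0,0]
    - [-1,0,0,0.3,0,0,0]
    - [-1,0,0,0.3,0,0,0]
    - [-1,0,0,0,0,0,0]
    - [-1,0,0,0,0,0,0]

```text
time_s: 10.42
tcp_pos: [0.5502, 0.2895, 0.089]
eef_rot: [0.205, 3.133, 0.002]
contact_force: [-0.5, -0.8, -2.6]
opening: 0.0089
finger_force: 63.4
```

```bash
python3 -c "
from h import *
c=snap('top','top3')
cv2.imwrite('pics/crop3.png',cv2.resize(c['image'][120:280,180:380,::-1],None,fx=3,fy=3))
print(read_state()['contact_force'],read_state()['opening'])
delta(.548,.2892,.082,82.5)"
```

```text
[-0.02720612 -0.65355627 -2.57287669] 0.008871996105900651
psi now 82.5 turn wz 0.000 rad; shift cm [ 0.21 -0.06  0.68] q6 0.50 tiltz [ 0.002  0.001 -1.   ]
```

View pics/crop3.png

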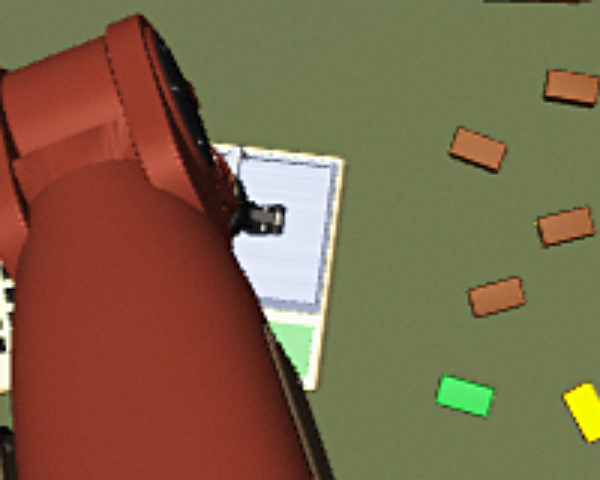

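Request:
apply_moves:
  motion:
    - [-1,0.2,0,0.3,0,0,0]
    - [-1,0,0,0.3,0,0,0]
    - [-1,0,0,0.2,0,0,0]
    - [-1,0,0,0,0,0,0]
    - [0,0,0,0,0,0,0]
    - [0,0,0,0,0,0,0]
    - [0,0,0,0,0,0,0]
    - [0,0,0,0,0,0,0]
    - [0,0,0,-2,0,0,0]
    - [0,0,0,-3,0,0,0]
    - [0,0,0,-3,0,0,0]
    - [-1,0,0,0,0,0,0]
    - [-1,0,0,0,0,0,0]

```text
time_s: 11.55
tcp_pos: [0.5484, 0.2899, 0.1609]
eef_rot: [0.205, 3.132, 0.002]
contact_force: [-0.1, -0.7, -1.1]
opening: 0.0193
finger_force: 0.0
```

```bash
python3 -c "
from h import *
print(read_state()['tcp_pos'])
delta(.4388,.337,.07,82.5)"
```

```text
[0.54842307 0.28992475 0.16092922]
psi now 82.5 turn wz 0.000 rad; shift cm [11.48  3.24  9.09] q6 0.50 tiltz [ 0.003  0.001 -1.   ]
```

Request:
apply_moves:
  motion:
    - [-1,3.8,1.1,0,0,0,0]
    - [-1,3.8,1.1,0,0,0,0]
    - [-1,3.9,1.0,0,0,0,0]
    - [-1,0,0,2.5,0,0,0]
    - [-1,0,0,2.5,0,0,0]
    - [-1,0,0,2.5,0,0,0]
    - [-1,0,0,1.2,0,0,0]
    - [-1,0,0,0,0,0,0]
    - [-1,0,0,0,0,0,0]

```text
time_s: 12.3
tcp_pos: [0.4364, 0.3356, 0.0712]
eef_rot: [-0.205, -3.133, 0.002]
contact_force: [-0.6, 0.1, 0.6]
opening: -0.0003
finger_force: 0.0
```

```bash
python3 -c "
from h import *
print(read_state()['contact_force'])
delta(.4388,.337,.054,82.5)
c=snap('side','side4')
cv2.imwrite('pics/s4.png',cv2.resize(c['image'][120:240,220:380,::-1],None,fx=4,fy=4))"
```

```text
[-0.56138824  0.0681977   0.55840734]
psi now 82.5 turn wz 0.000 rad; shift cm [-0.22  0.17  1.72] q6 0.65 tiltz [-0.002 -0.001 -1.   ]
```

View pics/s4.png

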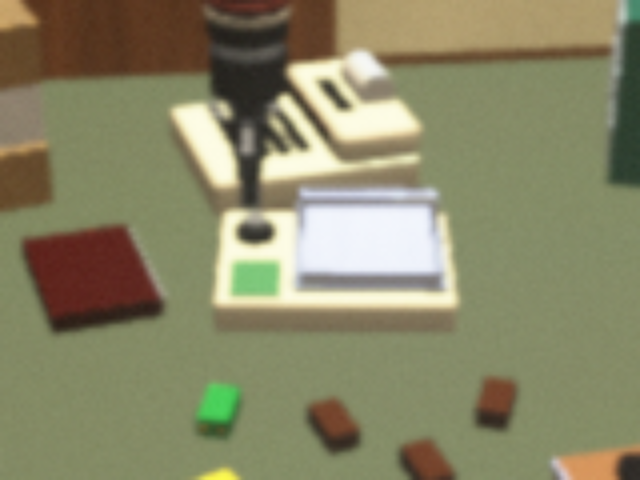

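Request:
apply_moves:
  motion:
    - [-1,-0.2,0.1,0.8,0,0,0]
    - [-1,0,0,0.6,0,0,0]
    - [-1,0,0,0.3,0,0,0]
    - [-1,0,0,0.3,0,0,0]
    - [-1,0,0,0.3,0,0,0]
    - [-1,0,0,0,0,0,0]

```text
time_s: 12.85
tcp_pos: [0.4402, 0.3373, 0.0517]
eef_rot: [0.205, 3.133, 0.002]
contact_force: [-5.3, -3.6, 24.8]
opening: -0.0002
finger_force: 13.1
```

Request:
apply_moves:
  motion:
    - [-1,0,0,0.3,0,0,0]
    - [-1,0,0,0,0,0,0]
    - [-1,0,0,0,0,0,0]
    - [-1,0,0,0,0,0,0]

```text
time_s: 13.18
tcp_pos: [0.4403, 0.3374, 0.0511]
eef_rot: [0.205, 3.131, 0.003]
contact_force: [-14.6, -9.8, 58.7]
opening: -0.0003
finger_force: 29.4
```

```bash
python3 -c "
from h import *
s=read_state();print(s['contact_force'],s['tcp_pos'],s['moment'])
delta(.4388,.337,.054,82.5)
c=snap('side','side5')
cv2.imwrite('pics/s5.png',cv2.resize(c['image'][150:200,260:320,::-1],None,fx=10,fy=10,interpolation=cv2.INTER_CUBIC))"
```

```text
[-14.61610674  -9.83807132  58.74356757] [0.44033622 0.33737497 0.05109869] [-2.03994737  3.12306718 -0.03252697]
psi now 82.5 turn wz 0.000 rad; shift cm [ 0.15 -0.06 -0.29] q6 0.65 tiltz [ 0.004  0.002 -1.   ]
```

View pics/s5.png

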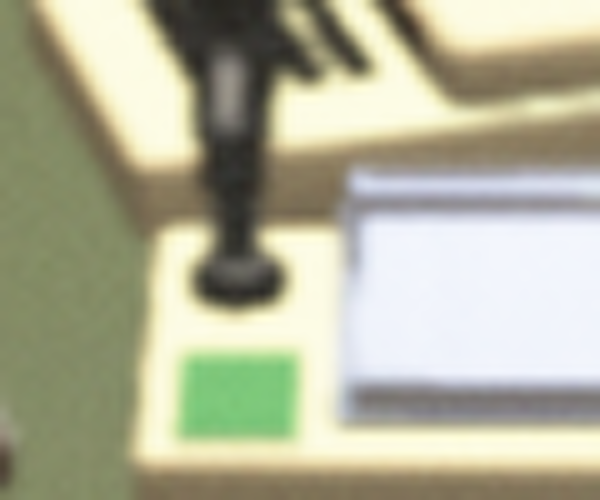

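Request:
apply_moves:
  motion:
    - [-1,0,0,-0.7,0,0,0]
    - [-1,0,0,0,0,0,0]
    - [-1,0,0,0,0,0,0]

```text
time_s: 13.48
tcp_pos: [0.4404, 0.3374, 0.0543]
eef_rot: [0.205, 3.133, 0.002]
contact_force: [1.7, 0.5, 2.7]
opening: -0.0
finger_force: 1.8
```

Request:
apply_moves:
  motion:
    - [-1,0,0,-0.3,0,0,0]
    - [-1,0,0,0,0,0,0]
    - [-1,0,0,0,0,0,0]

```text
time_s: 13.73
tcp_pos: [0.4395, 0.337, 0.0562]
eef_rot: [-0.205, -3.135, -0.0]
contact_force: [1.3, 0.8, 2.8]
opening: -0.0001
finger_force: 1.2
```

Request:
apply_moves:
  motion:
    - [-1,0,0,-0.3,0,0,0]
    - [-1,0,0,0,0,0,0]
    - [-1,0,0,0,0,0,0]

```text
time_s: 13.98
tcp_pos: [0.4389, 0.3366, 0.059]
eef_rot: [-0.205, -3.134, 0.001]
contact_force: [0.1, -0.6, 0.4]
opening: 0.0
finger_force: 0.0
```

Request:
apply_moves:
  motion:
    - [-1,0,0,-0.4,0,0,0]
    - [-1,0,0,0,0,0,0]
    - [-1,0,0,0,0,0,0]

```text
time_s: 14.23
tcp_pos: [0.4394, 0.3369, 0.0634]
eef_rot: [-0.205, -3.135, 0.0]
contact_force: [0.1, -0.0, -0.3]
opening: 0.0001
finger_force: 0.0
```

```bash
cat >> h.py <<'E'
def packs(f):
    c=snap('top',f); hsv=cv2.cvtColor(c['image'],cv2.COLOR_RGB2HSV)
    m=(hsv[...,0]<18)&(hsv[...,1]>110)&(hsv[...,2]<190)&(hsv[...,2]>60); m[:125]=0;m[240:]=0;m[:,:300]=0;m[:,395:]=0
    n,l,st,ce=cv2.connectedComponentsWithStats(m.astype(np.uint8))
    for i in range(1,n):
        if 60<st[i,4]<400:
            ys,xs=np.where(l==i); W=np.array([ray(c,x,y,.022)[:2] for x,y in zip(xs,ys)],np.float32)
            (x,y),(w,h),a=cv2.minAreaRect(W); psi=a if w<h else a-90
            print('PACK',st[i,4],round(x,4),round(y,4),round(w,3),round(h,3),'psi %.1f'%psi); delta(x,y,.1,psi)
def drop(i,j,z,cx=.548,cy=.2898):
    a=np.radians(-7.5); x=.031*i; y=.043*j
    delta(cx+x*np.cos(a)-y*np.sin(a),cy+x*np.sin(a)+y*np.cos(a),z,82.5)
E
python3 -c "
from h import *
packs('t6')"
```

```text
PACK 153 0.683 -0.0882 0.053 0.029 psi -10.3
psi now 82.5 turn wz -1.522 rad; shift cm [ 37.49 -31.55  -3.66] q6 0.65 tiltz [ 0.  0. -1.]
PACK 148 0.6278 0.05 0.053 0.028 psi -21.6
psi now 82.5 turn wz -1.325 rad; shift cm [ 19.75 -28.08  -3.66] q6 0.65 tiltz [ 0.  0. -1.]
PACK 159 0.5486 -0.037 0.028 0.052 psi 13.2
psi now 82.5 turn wz 1.210 rad; shift cm [-38.9    2.09  -3.66] q6 0.65 tiltz [ 0.  0. -1.]
PACK 164 0.4779 0.0338 0.029 0.053 psi 14.9
psi now 82.5 turn wz 1.179 rad; shift cm [-30.29  -4.1   -3.66] q6 0.65 tiltz [ 0.  0. -1.]
```

Request:
apply_moves:
  motion:
    - [0.3,0,0,-4,0,0,0]
    - [0.3,0,0,-4,0,0,0]
    - [0.3,0,0,0,0,0,0.118]
    - [0.3,0,0,0,0,0,0.118]
    - [0.3,0,0,0,0,0,0.118]
    - [0.3,0,0,0,0,0,0.118]
    - [0.3,0,0,0,0,0,0.118]
    - [0.3,0,0,0,0,0,0.118]
    - [0.3,0,0,0,0,0,0.118]
    - [0.3,0,0,0,0,0,0.118]
    - [0.3,0,0,0,0,0,0.118]
    - [0.3,0,0,0,0,0,0.118]
    - [0.3,-3.8,-0.5,0,0,0,0]
    - [0.3,-3.8,-0.5,0,0,0,0]
    - [0.3,-3.8,-0.5,0,0,0,0]
    - [0.3,-3.8,-0.5,0,0,0,0]
    - [0.3,-3.8,-0.5,0,0,0,0]
    - [0.3,-3.8,-0.5,0,0,0,0]
    - [0.3,-3.8,-0.5,0,0,0,0]
    - [0.3,-3.7,-0.6,0,0,0,0]

```text
time_s: 15.95
tcp_pos: [0.4777, 0.0317, 0.1434]
eef_rot: [1.914, 2.49, 0.0]
contact_force: [0.6, -0.7, 0.3]
opening: 0.0552
finger_force: 0.0
```

Request:
apply_moves:
  motion:
    - [0.3,0,0,3,0,0,0]
    - [0.3,0,0,3,0,0,0]
    - [0.3,0,0,2,0,0,0]
    - [0.3,0,0,0,0,0,0]
    - [0.3,0,0,0,0,0,0]

```text
time_s: 16.37
tcp_pos: [0.4769, 0.0336, 0.0629]
eef_rot: [-1.914, -2.489, 0.002]
contact_force: [-0.2, 0.2, 0.4]
opening: 0.0552
finger_force: 0.0
```

```bash
python3 -c "
from h import *
delta(.478,.034,.004,14.9)"
```

```text
psi now 14.9 turn wz -0.000 rad; shift cm [0.01 0.12 5.89] q6 1.23 tiltz [-0.002  0.    -1.   ]
```

Request:
apply_moves:
  motion:
    - [0.3,0,0.1,2,0,0,0]
    - [0.3,0,0,2,0,0,0]
    - [0.3,0,0,1,0,0,0]
    - [0.3,0,0,0.7,0,0,0]
    - [0.3,0,0,0,0,0,0]
    - [0.3,0,0,0,0,0,0]

```text
time_s: 16.87
tcp_pos: [0.4795, 0.0339, 0.0073]
eef_rot: [1.914, 2.49, 0.001]
contact_force: [-0.4, -0.4, -0.2]
opening: 0.0556
finger_force: 0.0
```

Request:
apply_moves:
  motion:
    - [-1,0,0,0,0,0,0]
    - [-1,0,0,0,0,0,0]
    - [-1,0,0,0,0,0,0]
    - [-1,0,0,0,0,0,0]
    - [-1,0,0,0,0,0,0]
    - [-1,0,0,0,0,0,0]
  force: 60

```text
time_s: 17.37
tcp_pos: [0.4796, 0.0338, 0.0075]
eef_rot: [1.914, 2.489, 0.002]
contact_force: [-1.9, 0.6, 9.8]
opening: 0.0286
finger_force: 59.6
```

Request:
apply_moves:
  motion:
    - [-1,0,0,-2,0,0,0]
    - [-1,0,0,-4,0,0,0]
    - [-1,0,0,-4,0,0,0]
    - [-1,0,0,-4,0,0,0]
    - [-1,0,0,-3,0,0,0]
    - [-1,0,0,0,0,0,0]

```text
time_s: 17.87
tcp_pos: [0.4822, 0.0336, 0.1828]
eef_rot: [1.909, 2.484, 0.009]
contact_force: [1.2, 0.3, -0.7]
opening: 0.0282
finger_force: 59.9
```

```bash
python3 -c "
from h import *
print(read_state()['contact_force'])
drop(-1,-1,.15)"
```

```text
[ 1.18276192  0.29640763 -0.71494146]
psi now 14.9 turn wz -1.180 rad; shift cm [-0.08 21.96  3.28] q6 1.23 tiltz [ 0.01  -0.001 -1.   ]
```

Request:
apply_moves:
  motion:
    - [-1,0,0,0,0,0,-0.118]
    - [-1,0,0,0,0,0,-0.118]
    - [-1,0,0,0,0,0,-0.118]
    - [-1,0,0,0,0,0,-0.118]
    - [-1,0,0,0,0,0,-0.118]
    - [-1,0,0,0,0,0,-0.118]
    - [-1,0,0,0,0,0,-0.118]
    - [-1,0,0,0,0,0,-0.118]
    - [-1,0,0,0,0,0,-0.118]
    - [-1,0,0,0,0,0,-0.118]
    - [-1,0,3.6,0,0,0,0]
    - [-1,0,3.6,0,0,0,0]
    - [-1,0,3.6,0,0,0,0]
    - [-1,0,3.6,0,0,0,0]
    - [-1,0,3.6,0,0,0,0]
    - [-1,0,3.6,0,0,0,0]
    - [-1,0,0.4,3,0,0,0]
    - [-1,0,0,3,0,0,0]
    - [-1,0,0,0,0,0,0]
    - [-1,0,0,0,0,0,0]

```text
time_s: 19.53
tcp_pos: [0.506, 0.2515, 0.1156]
eef_rot: [-0.205, -3.132, 0.002]
contact_force: [0.6, -0.1, -0.4]
opening: 0.0285
finger_force: 59.8
```

```bash
python3 -c "
from h import *
s=read_state();print(s['contact_force'],s['opening'],s['tcp_pos'])
drop(-1,-1,.064)
c=snap('top','top7')
cv2.imwrite('pics/c7.png',cv2.resize(c['image'][140:260,200:320,::-1],None,fx=5,fy=5,interpolation=cv2.INTER_CUBIC))"
```

```text
[ 0.60001531 -0.10335261 -0.35613639] 0.028548828474041398 [0.50598213 0.25148196 0.11555627]
psi now 82.5 turn wz 0.000 rad; shift cm [-0.57  0.05  5.16] q6 0.46 tiltz [-0.003 -0.001 -1.   ]
```

View pics/c7.png

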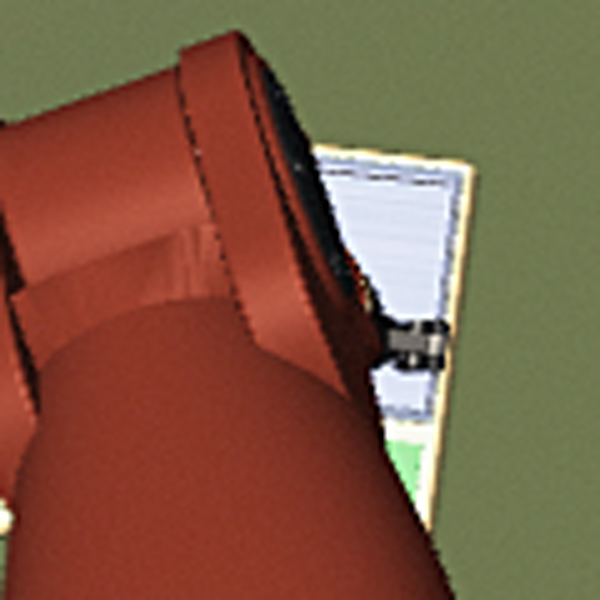

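Request:
apply_moves:
  motion:
    - [-1,-0.6,-0.4,0,0,0,0]
    - [-1,0,0,1.5,0,0,0]
    - [-1,0,0,1.5,0,0,0]
    - [-1,0,0,1.0,0,0,0]
    - [-1,0,0,0,0,0,0]

```text
time_s: 20.0
tcp_pos: [0.5128, 0.2464, 0.0758]
eef_rot: [-0.207, -3.134, 0.001]
contact_force: [-0.7, -0.6, -0.5]
opening: 0.0282
finger_force: 59.9
```

Request:
apply_moves:
  motion:
    - [-1,0,0,0.5,0,0,0]
    - [-1,0,0,0.5,0,0,0]
    - [-1,0,0,0,0,0,0]

```text
time_s: 20.25
tcp_pos: [0.5129, 0.2471, 0.0661]
eef_rot: [-0.205, -3.135, 0.0]
contact_force: [-0.5, 0.0, -0.4]
opening: 0.0283
finger_force: 59.9
```

Request:
apply_moves:
  motion:
    - [-1,0,0,0.3,0,0,0]
    - [-0.1,0,0,0,0,0,0]
    - [-0.1,0,0,0,0,0,0]
    - [-0.1,0,0,0,0,0,0]
    - [-0.1,0,0,-1,0,0,0]
    - [-0.1,0,0,-2,0,0,0]
    - [-0.1,0,0,-4,0,0,0]
    - [-0.1,0,0,-4,0,0,0]
    - [0.3,0,-4,0,0,0,0]
    - [0.3,0,-4,0,0,0,0]
    - [0.3,0,-4,0,0,0,0]
    - [0.3,0,-4,0,0,0,0]
    - [0.3,0,0,0,0,0,0]

```text
time_s: 21.33
tcp_pos: [0.4912, 0.0831, 0.1744]
eef_rot: [0.213, 3.134, -0.003]
contact_force: [1.2, 0.0, -0.3]
opening: 0.0554
finger_force: 0.0
```

```bash
python3 -c "
from h import *
packs('t8')
c=np.load('pics/t8.npz')
cv2.imwrite('pics/c8.png',cv2.resize(c['image'][140:260,200:400,::-1],None,fx=4,fy=4,interpolation=cv2.INTER_CUBIC))"
```

```text
PACK 154 0.6828 -0.0882 0.053 0.028 psi -10.3
psi now 82.2 turn wz -1.527 rad; shift cm [ 13.69 -21.89   7.45] q6 0.16 tiltz [ 0.001 -0.001 -1.   ]
```

View pics/c8.png

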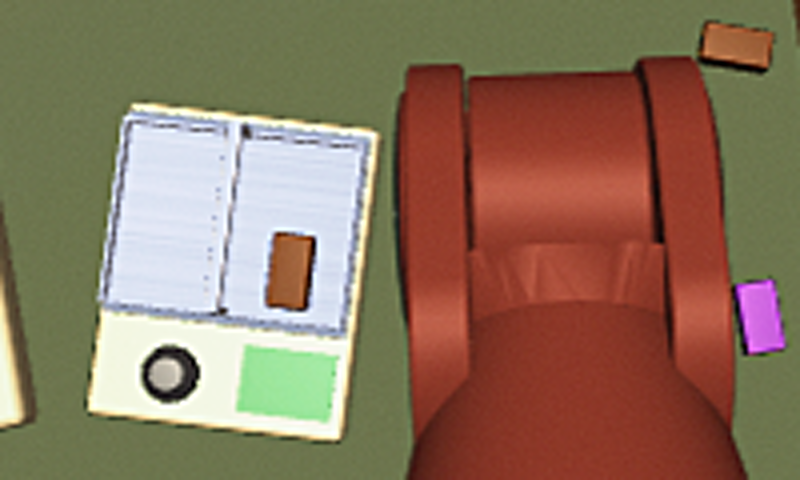

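```bash
python3 -c "
from h import *
delta(.5486,-.037,.010,13.2)"
```

```text
psi now 82.2 turn wz 1.205 rad; shift cm [-13.23   2.73  16.45] q6 0.16 tiltz [ 0.001 -0.001 -1.   ]
```

Request:
apply_moves:
  motion:
    - [0.3,0,0,0,0,0,0.12]
    - [0.3,0,0,0,0,0,0.12]
    - [0.3,0,0,0,0,0,0.12]
    - [0.3,0,0,0,0,0,0.12]
    - [0.3,0,0,0,0,0,0.12]
    - [0.3,0,0,0,0,0,0.12]
    - [0.3,0,0,0,0,0,0.12]
    - [0.3,0,0,0,0,0,0.12]
    - [0.3,0,0,0,0,0,0.12]
    - [0.3,0,0,0,0,0,0.12]
    - [0.3,-3.4,0.7,2,0,0,0]
    - [0.3,-3.4,0.7,2,0,0,0]
    - [0.3,-3.4,0.7,2,0,0,0]
    - [0.3,-3.0,0.6,2,0,0,0]
    - [0.3,0,0,3,0,0,0]
    - [0.3,0,0,0,0,0,0]
    - [0.3,0,0,0,0,0,0]

```text
time_s: 22.8
tcp_pos: [0.5485, -0.0324, 0.0628]
eef_rot: [-1.937, -2.469, 0.002]
contact_force: [-0.3, 0.2, -0.8]
opening: 0.0557
finger_force: 0.0
```

```bash
python3 -c "
from h import *
delta(.5486,-.037,.010,13.2)"
```

```text
psi now 13.8 turn wz 0.010 rad; shift cm [-0.45 -0.09  5.28] q6 1.14 tiltz [-0.003  0.001 -1.   ]
```

Request:
apply_moves:
  motion:
    - [0.3,-0.4,-0.1,2,0,0,0.01]
    - [0.3,0,0,2,0,0,0]
    - [0.3,0,0,1.3,0,0,0]
    - [0.3,0,0,0,0,0,0]
    - [0.3,0,0,0,0,0,0]

```text
time_s: 23.22
tcp_pos: [0.5501, -0.0364, 0.0118]
eef_rot: [1.95, 2.463, 0.001]
contact_force: [0.2, 0.7, 0.9]
opening: 0.0559
finger_force: 0.0
```

Request:
apply_moves:
  motion:
    - [-1,0,0,0,0,0,0]
    - [-1,0,0,0,0,0,0]
    - [-1,0,0,0,0,0,0]
    - [-1,0,0,0,0,0,0]
    - [-1,0,0,0,0,0,0]
    - [-1,0,0,0,0,0,0]
  force: 60

```text
time_s: 23.72
tcp_pos: [0.5508, -0.0372, 0.0123]
eef_rot: [1.95, 2.46, 0.003]
contact_force: [-1.9, 1.5, 11.2]
opening: 0.0284
finger_force: 59.3
```

Request:
apply_moves:
  motion:
    - [-1,0,0,-2,0,0,0]
    - [-1,0,0,-4,0,0,0]
    - [-1,0,0,-4,0,0,0]
    - [-1,0,0,-4,0,0,0]
    - [-1,0,0,-3,0,0,0]
    - [-1,0,0,0,0,0,-0.12]
    - [-1,0,0,0,0,0,-0.12]
    - [-1,0,0,0,0,0,-0.12]
    - [-1,0,0,0,0,0,-0.12]
    - [-1,0,0,0,0,0,-0.12]
    - [-1,0,0,0,0,0,-0.12]
    - [-1,0,0,0,0,0,-0.12]
    - [-1,0,0,0,0,0,-0.12]
    - [-1,0,0,0,0,0,-0.12]
    - [-1,0,0,0,0,0,-0.12]
    - [-1,0,0,0,0,0,0]

```text
time_s: 25.05
tcp_pos: [0.5497, -0.0373, 0.1812]
eef_rot: [0.212, 3.133, -0.0]
contact_force: [-0.5, 0.7, -1.4]
opening: 0.0282
finger_force: 60.0
```

```bash
sed -i 's/y=.043\*j/y=.047*j/' h.py; python3 -c "
from h import *
drop(1,-1,.067)"
```

```text
psi now 82.3 turn wz -0.004 rad; shift cm [ 1.33 27.71 11.42] q6 -0.07 tiltz [ 0.001 -0.    -1.   ]
```

Request:
apply_moves:
  motion:
    - [-1,0.1,3.4,0,0,0,0]
    - [-1,0.1,3.4,0,0,0,0]
    - [-1,0.1,3.4,0,0,0,0]
    - [-1,0.2,3.5,0,0,0,0]
    - [-1,0.2,3.5,0,0,0,0]
    - [-1,0.2,3.5,0,0,0,0]
    - [-1,0.2,3.5,0,0,0,0]
    - [-1,0.2,3.5,0,0,0,0]
    - [-1,0,0,3,0,0,0]
    - [-1,0,0,3,0,0,0]
    - [-1,0,0,0,0,0,0]
    - [-1,0,0,0,0,0,0]

```text
time_s: 26.05
tcp_pos: [0.5743, 0.2385, 0.1198]
eef_rot: [-0.225, -3.131, 0.002]
contact_force: [0.2, 0.4, -0.5]
opening: 0.028
finger_force: 60.0
```

```bash
python3 -c "
from h import *
drop(1,-1,.068)"
```

```text
psi now 81.8 turn wz -0.012 rad; shift cm [0.18 0.05 5.18] q6 0.42 tiltz [-0.003 -0.001 -1.   ]
```

Request:
apply_moves:
  motion:
    - [-1,0,0,2,0,0,0]
    - [-1,0,0,1.5,0,0,0]
    - [-1,0,0,1,0,0,0]
    - [-1,0,0,0.6,0,0,0]
    - [-1,0,0,0,0,0,0]

```text
time_s: 26.47
tcp_pos: [0.5756, 0.2384, 0.0695]
eef_rot: [-0.223, -3.133, 0.0]
contact_force: [0.5, -0.1, -0.6]
opening: 0.0276
finger_force: 60.0
```

Request:
apply_moves:
  motion:
    - [-0.1,0,0,0,0,0,0]
    - [-0.1,0,0,0,0,0,0]
    - [-0.1,0,0,0,0,0,0]
    - [-0.1,0,0,-1,0,0,0]
    - [-0.1,0,0,-2,0,0,0]
    - [-0.1,0,0,-4,0,0,0]
    - [-0.1,0,0,-4,0,0,0]
    - [0.3,2,-4,0,0,0,0]
    - [0.3,2,-3.6,0,0,0,0]
    - [0.3,2,-3.6,0,0,0,0]
    - [0.3,2,-3.6,0,0,0,0]
    - [0.3,0,0,0,0,0,0]

```text
time_s: 27.47
tcp_pos: [0.4722, 0.1021, 0.1799]
eef_rot: [-0.225, -3.13, 0.003]
contact_force: [0.9, 0.9, 0.3]
opening: 0.0557
finger_force: 0.0
```

```bash
python3 -c "
from h import *
packs('t9')
c=np.load('pics/t9.npz')
delta(.627,.050,.01,-21)
cv2.imwrite('pics/c9.png',cv2.resize(c['image'][140:260,200:400,::-1],None,fx=4,fy=4,interpolation=cv2.INTER_CUBIC))"
```

```text
PACK 155 0.683 -0.0882 0.053 0.029 psi -10.3
psi now 81.8 turn wz -1.535 rad; shift cm [ 15.19 -23.88   8.05] q6 0.21 tiltz [-0. -0. -1.]
psi now 81.8 turn wz -1.348 rad; shift cm [ -0.41 -16.1   17.05] q6 0.21 tiltz [-0. -0. -1.]
```

View pics/c9.png

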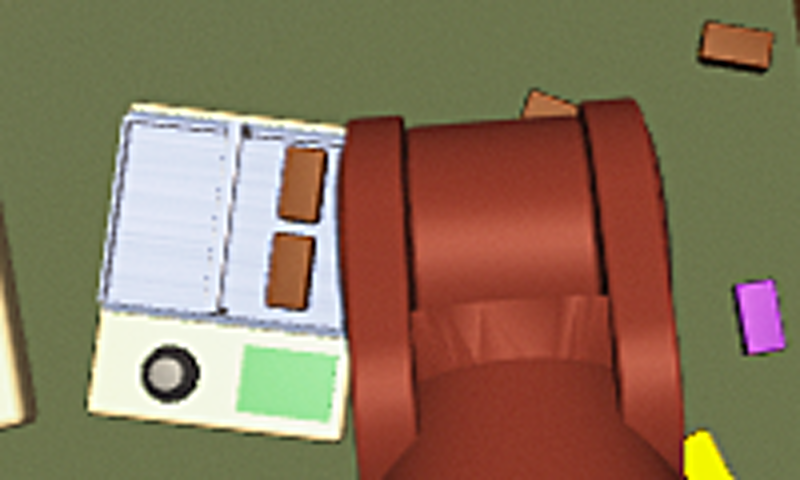

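Request:
apply_moves:
  motion:
    - [0.3,0,0,0,0,0,-0.1225]
    - [0.3,0,0,0,0,0,-0.1225]
    - [0.3,0,0,0,0,0,-0.1225]
    - [0.3,0,0,0,0,0,-0.1225]
    - [0.3,0,0,0,0,0,-0.1225]
    - [0.3,0,0,0,0,0,-0.1225]
    - [0.3,0,0,0,0,0,-0.1225]
    - [0.3,0,0,0,0,0,-0.1225]
    - [0.3,0,0,0,0,0,-0.1225]
    - [0.3,0,0,0,0,0,-0.1225]
    - [0.3,0,0,0,0,0,-0.1225]
    - [0.3,-0.1,-3.2,2,0,0,0]
    - [0.3,-0.1,-3.2,2,0,0,0]
    - [0.3,-0.1,-3.2,2,0,0,0]
    - [0.3,-0.1,-3.2,2,0,0,0]
    - [0.3,0,-3.3,2,0,0,0]
    - [0.3,0,0,1,0,0,0]
    - [0.3,0,0,0,0,0,0]
    - [0.3,0,0,0,0,0,0]

```text
time_s: 29.1
tcp_pos: [0.6288, 0.0529, 0.0692]
eef_rot: [1.782, -2.586, -0.002]
contact_force: [-0.2, 0.2, 0.5]
opening: 0.0558
finger_force: 0.0
```

```bash
python3 -c "
from h import *
delta(.6275,.0500,.011,-21.3)"
```

```text
psi now 159.2 turn wz 0.008 rad; shift cm [0.32 0.02 5.82] q6 -1.24 tiltz [-0.001  0.    -1.   ]
```

Request:
apply_moves:
  motion:
    - [0.3,0.3,0,2,0,0,0]
    - [0.3,0,0,2,0,0,0]
    - [0.3,0,0,1.8,0,0,0]
    - [0.3,0,0,0,0,0,0]
    - [0.3,0,0,0,0,0,0]

```text
time_s: 29.52
tcp_pos: [0.6277, 0.0503, 0.0125]
eef_rot: [-1.784, 2.586, 0.0]
contact_force: [-0.3, 1.0, -0.5]
opening: 0.0556
finger_force: 0.0
```

Request:
apply_moves:
  motion:
    - [-1,0,0,0,0,0,0]
    - [-1,0,0,0,0,0,0]
    - [-1,0,0,0,0,0,0]
    - [-1,0,0,0,0,0,0]
    - [-1,0,0,0,0,0,0]
    - [-1,0,0,0,0,0,0]
  force: 60

```text
time_s: 30.02
tcp_pos: [0.6295, 0.0497, 0.0137]
eef_rot: [-1.781, 2.584, -0.003]
contact_force: [-1.4, 0.6, 8.0]
opening: 0.0277
finger_force: 59.4
```

Request:
apply_moves:
  motion:
    - [-1,0,0,-2,0,0,0]
    - [-1,0,0,-4,0,0,0]
    - [-1,0,0,-4,0,0,0]
    - [-1,0,0,-4,0,0,0]
    - [-1,0,0,-3,0,0,0]
    - [-1,0,0,0,0,0,0.122]
    - [-1,0,0,0,0,0,0.122]
    - [-1,0,0,0,0,0,0.122]
    - [-1,0,0,0,0,0,0.122]
    - [-1,0,0,0,0,0,0.122]
    - [-1,0,0,0,0,0,0.122]
    - [-1,0,0,0,0,0,0.122]
    - [-1,0,0,0,0,0,0.122]
    - [-1,0,0,0,0,0,0.122]
    - [-1,0,0,0,0,0,0.122]
    - [-1,0,0,0,0,0,0.119]
    - [-1,0,0,0,0,0,0]

```text
time_s: 31.43
tcp_pos: [0.6283, 0.0496, 0.1824]
eef_rot: [0.216, 3.133, 0.0]
contact_force: [-0.3, 0.4, -1.1]
opening: 0.0281
finger_force: 59.7
```

```bash
python3 -c "
from h import *
drop(1,1,.067)"
```

```text
psi now 82.1 turn wz -0.007 rad; shift cm [ 8.   27.47 11.54] q6 0.10 tiltz [ 0.001 -0.    -1.   ]
```

Request:
apply_moves:
  motion:
    - [-1,0.9,3.2,0,0,0,0]
    - [-1,1,3.4,0,0,0,0]
    - [-1,1,3.4,0,0,0,0]
    - [-1,1,3.5,0,0,0,0]
    - [-1,1,3.5,0,0,0,0]
    - [-1,1,3.5,0,0,0,0]
    - [-1,1,3.5,0,0,0,0]
    - [-1,1,3.5,0,0,0,0]
    - [-1,0,0,3,0,0,0]
    - [-1,0,0,3,0,0,0]
    - [-1,0,0,0,0,0,0]
    - [-1,0,0,0,0,0,0]

```text
time_s: 32.43
tcp_pos: [0.5849, 0.3321, 0.1208]
eef_rot: [-0.203, -3.132, 0.002]
contact_force: [0.3, -0.5, -0.4]
opening: 0.0282
finger_force: 59.7
```

```bash
python3 -c "
from h import *
drop(1,1,.068)"
```

```text
psi now 82.6 turn wz 0.001 rad; shift cm [0.01 0.02 5.28] q6 0.54 tiltz [-0.003 -0.001 -1.   ]
```

Request:
apply_moves:
  motion:
    - [-1,0,0,2,0,0,0]
    - [-1,0,0,1.5,0,0,0]
    - [-1,0,0,1,0,0,0]
    - [-1,0,0,0.6,0,0,0]
    - [-1,0,0,0,0,0,0]

```text
time_s: 32.85
tcp_pos: [0.5863, 0.3322, 0.0705]
eef_rot: [-0.207, -3.135, 0.0]
contact_force: [-1.7, -1.0, 0.3]
opening: 0.028
finger_force: 59.8
```

Request:
apply_moves:
  motion:
    - [-0.1,0,0,0,0,0,0]
    - [-0.1,0,0,0,0,0,0]
    - [-0.1,0,0,0,0,0,0]
    - [-0.1,0,0,-1,0,0,0]
    - [-0.1,0,0,-2,0,0,0]
    - [-0.1,0,0,-4,0,0,0]
    - [-0.1,0,0,-4,0,0,0]
    - [0.3,0,-4,0,0,0,0]
    - [0.3,0,-4,0,0,0,0]
    - [0.3,0,-4,0,0,0,0]
    - [0.3,0,-4,0,0,0,0]
    - [0.3,0,-4,0,0,0,0]
    - [0.3,0,-4,0,0,0,0]
    - [0.3,0,-4,0,0,0,0]
    - [0.3,0,0,0,0,0,0]

```text
time_s: 34.1
tcp_pos: [0.5487, 0.0491, 0.1817]
eef_rot: [0.216, 3.133, -0.004]
contact_force: [0.9, 1.1, 0.5]
opening: 0.0554
finger_force: 0.0
```

```bash
python3 -c "
from h import *
packs('t10')
c=np.load('pics/t10.npz')
delta(.684,-.081,.011,-10.3)"
```

```text
psi now 82.1 turn wz -1.528 rad; shift cm [ 10.64 -15.64  17.08] q6 0.10 tiltz [ 0.001 -0.001 -1.   ]
```

Request:
apply_moves:
  motion:
    - [0.3,0,0,0,0,0,-0.1225]
    - [0.3,0,0,0,0,0,-0.1225]
    - [0.3,0,0,0,0,0,-0.1225]
    - [0.3,0,0,0,0,0,-0.1225]
    - [0.3,0,0,0,0,0,-0.1225]
    - [0.3,0,0,0,0,0,-0.1225]
    - [0.3,0,0,0,0,0,-0.1225]
    - [0.3,0,0,0,0,0,-0.1225]
    - [0.3,0,0,0,0,0,-0.1225]
    - [0.3,0,0,0,0,0,-0.1225]
    - [0.3,0,0,0,0,0,-0.1225]
    - [0.3,0,0,0,0,0,-0.1225]
    - [0.3,0,0,0,0,0,-0.06]
    - [0.3,2.1,-3.1,1,0,0,0]
    - [0.3,2.1,-3.1,1,0,0,0]
    - [0.3,2.1,-3.1,2,0,0,0]
    - [0.3,2.1,-3.1,2,0,0,0]
    - [0.3,2.2,-3.2,2,0,0,0]
    - [0.3,0,0,0,0,0,0]
    - [0.3,0,0,0,0,0,0]

```text
time_s: 35.82
tcp_pos: [0.6824, -0.0745, 0.1]
eef_rot: [2.019, -2.405, -0.004]
contact_force: [-0.4, 0.6, -0.0]
opening: 0.0554
finger_force: 0.0
```

```bash
python3 -c "
from h import *
packs('t11')
c=np.load('pics/t11.npz')
delta(.684,-.081,.011,-10.3)
cv2.imwrite('pics/c11.png',cv2.resize(c['image'][120:260,200:430,::-1],None,fx=3.4,fy=3.4,interpolation=cv2.INTER_CUBIC))"
```

```text
psi now 170.1 turn wz 0.007 rad; shift cm [ 0.7  -0.3   9.06] q6 -1.61 tiltz [-0.001  0.001 -1.   ]
```

View pics/c11.png

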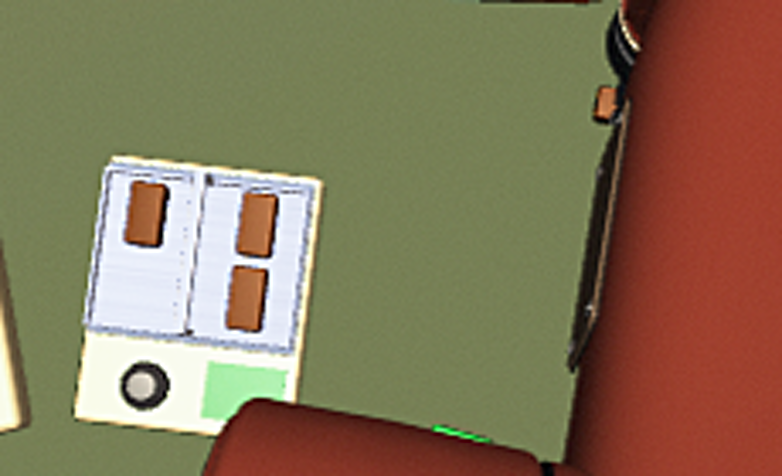

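Request:
apply_moves:
  motion:
    - [0.3,0.6,-0.2,2,0,0,0]
    - [0.3,0,0,3,0,0,0]
    - [0.3,0,0,2,0,0,0]
    - [0.3,0,0,1.9,0,0,0]
    - [0.3,0,0,0,0,0,0]
    - [0.3,0,0,0,0,0,0]

```text
time_s: 36.37
tcp_pos: [0.6829, -0.0789, 0.0141]
eef_rot: [-2.023, 2.404, 0.0]
contact_force: [0.7, -0.5, 0.3]
opening: 0.0555
finger_force: 0.0
```

Request:
apply_moves:
  motion:
    - [-1,0,0,0,0,0,0]
    - [-1,0,0,0,0,0,0]
    - [-1,0,0,0,0,0,0]
    - [-1,0,0,0,0,0,0]
    - [-1,0,0,0,0,0,0]
    - [-1,0,0,0,0,0,0]
  force: 60

```text
time_s: 36.87
tcp_pos: [0.6848, -0.0802, 0.0157]
eef_rot: [-2.02, 2.403, -0.004]
contact_force: [-0.9, 2.0, 7.9]
opening: 0.0278
finger_force: 59.2
```

Request:
apply_moves:
  motion:
    - [-1,0,0,-2,0,0,0]
    - [-1,0,0,-4,0,0,0]
    - [-1,0,0,-4,0,0,0]
    - [-1,0,0,-4,0,0,0]
    - [-1,0,0,-3,0,0,0]
    - [-1,0,0,0,0,0,0.122]
    - [-1,0,0,0,0,0,0.122]
    - [-1,0,0,0,0,0,0.122]
    - [-1,0,0,0,0,0,0.122]
    - [-1,0,0,0,0,0,0.122]
    - [-1,0,0,0,0,0,0.122]
    - [-1,0,0,0,0,0,0.122]
    - [-1,0,0,0,0,0,0.122]
    - [-1,0,0,0,0,0,0.122]
    - [-1,0,0,0,0,0,0.122]
    - [-1,0,0,0,0,0,0.122]
    - [-1,0,0,0,0,0,0.122]
    - [-1,0,0,0,0,0,0.06]
    - [-1,0,0,0,0,0,0]

```text
time_s: 38.45
tcp_pos: [0.6835, -0.0803, 0.1843]
eef_rot: [0.202, 3.133, -0.0]
contact_force: [0.6, -0.9, -0.9]
opening: 0.0282
finger_force: 59.6
```

```bash
python3 -c "
from h import *
drop(-1,1,.067)"
```

```text
psi now 82.6 turn wz 0.002 rad; shift cm [21.36 39.62 11.73] q6 -0.09 tiltz [ 0.002 -0.    -1.   ]
```

Request:
apply_moves:
  motion:
    - [-1,1.7,3.3,0,0,0,0]
    - [-1,1.7,3.3,0,0,0,0]
    - [-1,1.7,3.3,0,0,0,0]
    - [-1,1.7,3.3,0,0,0,0]
    - [-1,1.7,3.3,0,0,0,0]
    - [-1,1.7,3.3,0,0,0,0]
    - [-1,1.7,3.3,0,0,0,0]
    - [-1,1.7,3.3,0,0,0,0]
    - [-1,1.7,3.3,0,0,0,0]
    - [-1,1.7,3.3,0,0,0,0]
    - [-1,1.8,3.3,0,0,0,0]
    - [-1,1.9,3.3,0,0,0,0]
    - [-1,0,0,3,0,0,0]
    - [-1,0,0,3,0,0,0]
    - [-1,0,0,0,0,0,0]
    - [-1,0,0,0,0,0,0]

```text
time_s: 39.78
tcp_pos: [0.5268, 0.3382, 0.1228]
eef_rot: [-0.195, -3.133, 0.002]
contact_force: [-0.9, 0.7, 0.4]
opening: 0.0277
finger_force: 59.6
```

```bash
python3 -c "
from h import *
drop(-1,1,.071)"
```

```text
psi now 82.9 turn wz 0.006 rad; shift cm [0.36 0.18 5.18] q6 0.58 tiltz [-0.002 -0.001 -1.   ]
```

Request:
apply_moves:
  motion:
    - [-1,-0.3,0.1,2,0,0,0]
    - [-1,0,0,1.5,0,0,0]
    - [-1,0,0,1,0,0,0]
    - [-1,0,0,0.4,0,0,0]
    - [-1,0,0,0,0,0,0]

```text
time_s: 40.2
tcp_pos: [0.5312, 0.3389, 0.0745]
eef_rot: [0.198, 3.135, 0.0]
contact_force: [-0.2, -1.0, -0.9]
opening: 0.0278
finger_force: 59.7
```

Request:
apply_moves:
  motion:
    - [-0.1,0,0,0,0,0,0]
    - [-0.1,0,0,0,0,0,0]
    - [-0.1,0,0,0,0,0,0]
    - [-0.1,0,0,-1,0,0,0]
    - [-0.1,0,0,-2,0,0,0]
    - [-0.1,0,0,-4,0,0,0]
    - [-0.1,0,0,-4,0,0,0]
    - [0,0,-4,0,0,0,0]
    - [0,0,-4,0,0,0,0]
    - [0,0,-4,0,0,0,0]
    - [0,0,-4,0,0,0,0]
    - [0,0,-4,0,0,0,0]
    - [0,0,-4,0,0,0,0]
    - [0,0,-4,0,0,0,0]
    - [0,0,0,0,0,0,0]

```text
time_s: 41.45
tcp_pos: [0.495, 0.0558, 0.1852]
eef_rot: [0.206, 3.134, -0.003]
contact_force: [1.4, 0.1, -0.8]
opening: 0.0424
finger_force: 0.0
```

```bash
python3 -c "
from h import *
packs('t12')
c=np.load('pics/t12.npz')
cv2.imwrite('pics/c12.png',cv2.resize(c['image'][120:260,200:430,::-1],None,fx=3.4,fy=3.4,interpolation=cv2.INTER_CUBIC))"
```

```text
(no output)
```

View pics/c12.png

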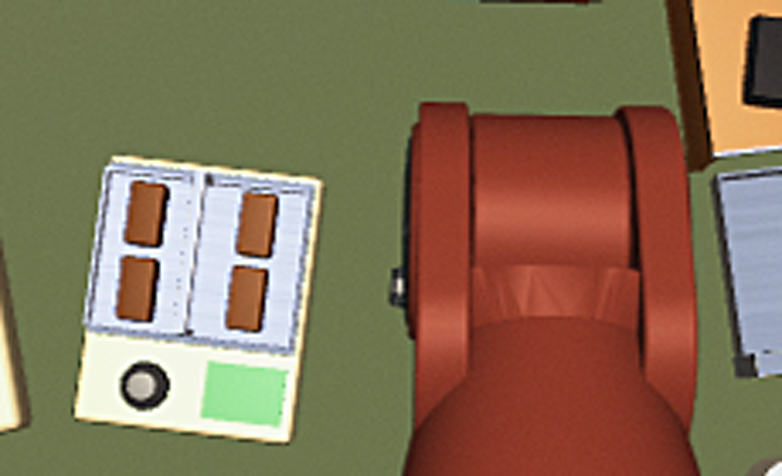

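```bash
python3 -c "
from h import *
c=np.load('pics/t12.npz')
a,b=[ray(c,200+u/3.4,120+v/3.4,.104) for u,v in((208,178),(189,331))];m=(a+b)/2
print(a,b,m,np.degrees(np.arctan2(*(a-b)[:2][::-1])))
delta(.548,.2898,.14,82.5)"
```

```text
[0.6072 0.2731 0.104 ] [0.4811 0.2885 0.104 ] [0.54415 0.2808  0.104  ] -6.962785030266505
psi now 82.5 turn wz -0.000 rad; shift cm [-2.17 23.64  4.53] q6 0.10 tiltz [ 0.001 -0.001 -1.   ]
```

Request:
apply_moves:
  motion:
    - [0,-0.3,3.4,0,0,0,0]
    - [0,-0.3,3.4,0,0,0,0]
    - [0,-0.3,3.4,0,0,0,0]
    - [0,-0.3,3.4,0,0,0,0]
    - [0,-0.3,3.4,0,0,0,0]
    - [0,-0.3,3.3,0,0,0,0]
    - [0,-0.3,3.3,0,0,0,0]
    - [0,0,0,3,0,0,0]
    - [0,0,0,1.5,0,0,0]
    - [0,0,0,0,0,0,0]
    - [0,0,0,0,0,0,0]

```text
time_s: 42.42
tcp_pos: [0.5454, 0.2936, 0.1391]
eef_rot: [-0.197, -3.134, 0.001]
contact_force: [0.6, -0.3, 0.7]
opening: 0.0428
finger_force: 0.0
```

```bash
python3 -c "
from h import *
delta(.5475,.289,.080,82.5)"
```

```text
psi now 82.8 turn wz 0.006 rad; shift cm [-0.27 -0.43  5.91] q6 0.50 tiltz [-0.001 -0.    -1.   ]
```

Request:
apply_moves:
  motion:
    - [-0.35,-0.3,-0.4,0,0,0,0]
    - [-0.35,0,0,0,0,0,0]
    - [-0.35,0,0,2,0,0,0]
    - [-0.35,0,0,2,0,0,0]
    - [-0.35,0,0,1.6,0,0,0]
    - [-0.35,0,0,0,0,0,0]
    - [-0.35,0,0,0,0,0,0]

```text
time_s: 43.0
tcp_pos: [0.5488, 0.2882, 0.0836]
eef_rot: [-0.199, -3.135, 0.0]
contact_force: [0.1, -0.7, -0.4]
opening: 0.0274
finger_force: 0.0
```

Request:
apply_moves:
  motion:
    - [-1,0,0,0,0,0,0]
    - [-1,0,0,0,0,0,0]
    - [-1,0,0,0,0,0,0]
    - [-1,0,0,0,0,0,0]
    - [-1,0,0,0,0,0,0]
  force: 120

```text
time_s: 43.42
tcp_pos: [0.5498, 0.2889, 0.0851]
eef_rot: [0.198, 3.132, 0.002]
contact_force: [-2.2, -0.4, 6.9]
opening: 0.007
finger_force: 118.0
```

Request:
apply_moves:
  motion:
    - [-1,0,0,-0.5,0,0,0]
    - [-1,0,0,-1,0,0,0]
    - [-1,0,0,-1,0,0,0]
    - [-1,0,0,-1,0,0,0]
    - [-1,0,0,-0.5,0,0,0]
    - [-1,0,0,0,0,0,0]
    - [-1,0,0,0,0,0,0]

```text
time_s: 44.0
tcp_pos: [0.5488, 0.2886, 0.1234]
eef_rot: [0.198, 3.135, 0.001]
contact_force: [-0.1, -0.3, -5.3]
opening: 0.007
finger_force: 117.6
```

```bash
python3 -c "
from h import *
s=read_state();print(s['moment'],s['tcp_pos'])
delta(.5345,-.265,.12,96)"
```

```text
[-0.04259403  0.00111868  0.04091248] [0.54884022 0.28864399 0.12337941]
psi now 82.8 turn wz -0.231 rad; shift cm [  7.21 -54.91   0.34] q6 0.49 tiltz [ 0.001  0.    -1.   ]
```

Request:
apply_moves:
  motion:
    - [-1,0,0,0,0,0,-0.06]
    - [-1,0,0,0,0,0,-0.06]
    - [-1,0,0,0,0,0,-0.06]
    - [-1,0,0,0,0,0,-0.05]
    - [-1,0,0,0,0,0,0]

```text
time_s: 44.42
tcp_pos: [0.5481, 0.2884, 0.1223]
eef_rot: [0.166, -3.136, 0.001]
contact_force: [-0.4, -0.1, -5.0]
opening: 0.0068
finger_force: 117.6
```

```bash
python3 -c "
from h import *
delta(.542,-.270,.12,96)"
```

```text
psi now 96.1 turn wz 0.001 rad; shift cm [  6.45 -55.47   0.23] q6 0.26 tiltz [-0.001 -0.    -1.   ]
```

Request:
apply_moves:
  motion:
    - [-1,0.1,-1,0,0,0,0]
    - [-1,0.2,-2,0,0,0,0]
    - [-1,0.3,-2.5,0,0,0,0]
    - [-1,0.3,-2.5,0,0,0,0]
    - [-1,0.3,-2.5,0,0,0,0]
    - [-1,0.3,-2.5,0,0,0,0]
    - [-1,0.3,-2.5,0,0,0,0]
    - [-1,0.3,-2.5,0,0,0,0]
    - [-1,0.3,-2.5,0,0,0,0]
    - [-1,0.3,-2.5,0,0,0,0]
    - [-1,0.3,-2.5,0,0,0,0]
    - [-1,0.3,-2.5,0,0,0,0]
    - [-1,0.3,-2.5,0,0,0,0]
    - [-1,0.3,-2.5,0,0,0,0]
    - [-1,0.3,-2.5,0,0,0,0]
    - [-1,0.3,-2.5,0,0,0,0]
    - [-1,0.3,-2.5,0,0,0,0]
    - [-1,0.3,-2.5,0,0,0,0]
    - [-1,0.3,-2.5,0,0,0,0]

```text
time_s: 46.0
tcp_pos: [0.5412, -0.1713, 0.1228]
eef_rot: [0.159, -3.137, -0.0]
contact_force: [0.3, 0.1, -5.2]
opening: 0.0064
finger_force: 117.7
```

Request:
apply_moves:
  motion:
    - [-1,0.3,-2.5,0,0,0,0]
    - [-1,0.3,-2.5,0,0,0,0]
    - [-1,0.2,-2,0,0,0,0]
    - [-1,0.2,-2,0,0,0,0]
    - [-1,0.1,-1,0,0,0,0]
    - [-1,0,0,0,0,0,0]
    - [-1,0,0,0,0,0,0]

```text
time_s: 46.58
tcp_pos: [0.5408, -0.2702, 0.1226]
eef_rot: [0.16, -3.137, -0.001]
contact_force: [-0.0, 0.5, -5.5]
opening: 0.0072
finger_force: 117.8
```

```bash
python3 -c "
from h import *
s=read_state();print(s['moment'],s['contact_force'],s['opening'])
delta(.542,-.270,.054,96)
c=snap('top','t13'); I=c['image'][120:260,360:520,::-1]
cv2.imwrite('pics/c13.png',cv2.resize(I,None,fx=4,fy=4,interpolation=cv2.INTER_CUBIC))
c=snap('side','s13'); print(len(I))"
```

```text
[ 0.03493169 -0.06453911 -0.02079632] [-0.04329925  0.49322093 -5.54969191] 0.007202270835412441
psi now 95.8 turn wz -0.003 rad; shift cm [-0.12  0.01  6.86] q6 -0.69 tiltz [-0.001  0.001 -1.   ]
140
```

View pics/c13.png

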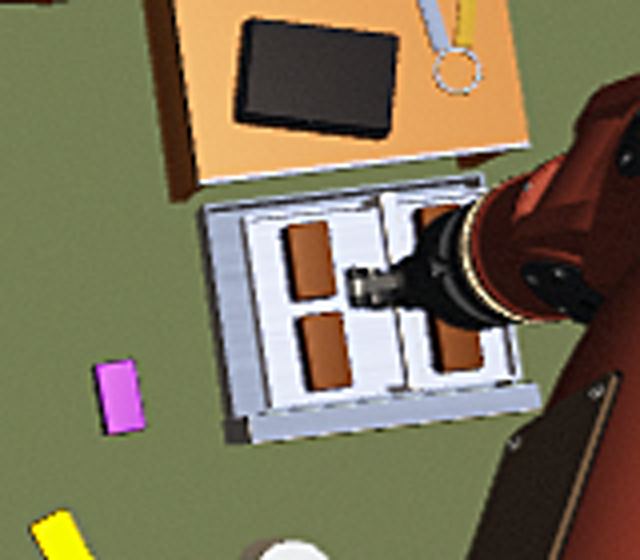

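Request:
apply_moves:
  motion:
    - [-1,-0.5,0,0,0,0,0]
    - [-1,0,0,1.5,0,0,0]
    - [-1,0,0,1.5,0,0,0]
    - [-1,0,0,1.5,0,0,0]
    - [-1,0,0,0.5,0,0,0]
    - [-1,0,0,0,0,0,0]

```text
time_s: 47.18
tcp_pos: [0.5458, -0.2683, 0.0717]
eef_rot: [0.164, -3.135, -0.003]
contact_force: [-0.5, 0.4, -5.4]
opening: 0.0072
finger_force: 117.8
```

Request:
apply_moves:
  motion:
    - [-1,0,0,0.5,0,0,0]
    - [-1,0,0,0.5,0,0,0]
    - [-1,0,0,0.4,0,0,0]
    - [-1,0,0,0,0,0,0]

```text
time_s: 47.52
tcp_pos: [0.5461, -0.2695, 0.0584]
eef_rot: [0.163, -3.137, -0.001]
contact_force: [-0.6, 0.1, -6.6]
opening: 0.0073
finger_force: 117.8
```

Request:
apply_moves:
  motion:
    - [-1,0,0,0.4,0,0,0]
    - [-1,0,0,0,0,0,0]

```text
time_s: 47.68
tcp_pos: [0.5462, -0.2696, 0.0546]
eef_rot: [0.163, -3.137, -0.0]
contact_force: [-0.5, 0.4, -5.6]
opening: 0.0071
finger_force: 117.8
```

Request:
apply_moves:
  motion:
    - [-1,0,0,0.2,0,0,0]
    - [-1,0,0,0,0,0,0]

```text
time_s: 47.85
tcp_pos: [0.5468, -0.2697, 0.054]
eef_rot: [-0.163, 3.136, -0.001]
contact_force: [-3.2, 1.3, 4.8]
opening: 0.0074
finger_force: 119.3
```

Request:
apply_moves:
  motion:
    - [-1,0,0,0.2,0,0,0]
    - [-1,0,0,0,0,0,0]

```text
time_s: 48.02
tcp_pos: [0.5481, -0.2697, 0.0539]
eef_rot: [-0.163, 3.133, -0.001]
contact_force: [-3.5, 6.2, 20.0]
opening: 0.0069
finger_force: 121.6
```

Request:
apply_moves:
  motion:
    - [-0.35,0,0,-0.2,0,0,0]
    - [-0.35,0,0,0,0,0,0]
    - [-0.35,0,0,0,0,0,0]
    - [-0.35,0,0,0,0,0,0]
    - [-0.35,0,0,-1,0,0,0]
    - [-0.35,0,0,-2,0,0,0]
    - [-0.35,0,0,-4,0,0,0]
    - [-0.35,0,0,-4,0,0,0]
    - [-1,0,0,-3,0,0,0]
    - [-1,3.8,0,0,0,0,0]
    - [-1,3.8,0,0,0,0,0]
    - [-1,3.8,0,0,0,0,0]
    - [-1,3.8,0,0,0,0,0]
    - [-1,0,0,0,0,0,0]

```text
time_s: 49.18
tcp_pos: [0.3896, -0.2846, 0.1933]
eef_rot: [0.159, -3.134, -0.002]
contact_force: [1.6, -0.6, -0.1]
opening: 0.0001
finger_force: 0.0
```

```bash
python3 -c "
from h import *
s=read_state();print(s['tcp_pos'],s['contact_force'],s['opening'])
delta(.405,-.286,.053,96)
c=snap('top','t14');hsv=cv2.cvtColor(c['image'],cv2.COLOR_RGB2HSV)
m=(hsv[...,0]<18)&(hsv[...,1]>110)&(hsv[...,2]<190)&(hsv[...,2]>60);m[:165]=0;m[240:]=0;m[:,:395]=0;m[:,500:]=0
n,l,st,ce=cv2.connectedComponentsWithStats(m.astype(np.uint8))
print([(st[i,4],ce[i].round(),ray(c,*ce[i],.044)) for i in range(1,n) if st[i,4]>60])"
```

```text
[ 0.38956197 -0.28460697  0.19328848] [ 1.62828395 -0.61419724 -0.07649243] 6.325823402509536e-05
psi now 95.8 turn wz -0.003 rad; shift cm [-1.52 -0.3  14.03] q6 -0.88 tiltz [-0.003  0.001 -1.   ]
[(np.int32(158), array([461., 181.]), array([ 0.5823, -0.3118,  0.044 ])), (np.int32(158), array([430., 186.]), array([ 0.5707, -0.218 ,  0.044 ])), (np.int32(165), array([464., 203.]), array([ 0.5189, -0.3173,  0.044 ])), (np.int32(164), array([433., 207.]), array([ 0.5077, -0.2256,  0.044 ]))]
```

Request:
apply_moves:
  motion:
    - [-1,0,0,3.5,0,0,0]
    - [-1,0,0,3.5,0,0,0]
    - [-1,0,0,3.5,0,0,0]
    - [-1,0,0,3.5,0,0,0]
    - [-1,-1,-0.2,0,0,0,0]
    - [-1,-1,-0.1,0,0,0,0]
    - [-1,-1,0,0,0,0,0]
    - [-1,-1,0,0,0,0,0]
    - [-1,-1,0,0,0,0,0]
    - [-1,-1,0,0,0,0,0]
    - [-1,-1,0,0,0,0,0]
    - [-1,-1.2,0,0,0,0,0]
    - [-1,-1.2,0,0,0,0,0]
    - [-1,-1.2,0,0,0,0,0]
    - [-1,-1.2,0,0,0,0,0]
    - [-1,-1.2,0,0,0,0,0]
    - [-1,-1.2,0,0,0,0,0]
    - [-1,-1.2,0,0,0,0,0]

```text
time_s: 50.73
tcp_pos: [0.5497, -0.2733, 0.0546]
eef_rot: [0.162, -3.137, 0.004]
contact_force: [-6.5, -4.7, 2.3]
opening: -0.0003
finger_force: 3.3
```

```bash
python3 -c "
from h import *
delta(.625,-.266,.053,96)"
```

```text
psi now 95.9 turn wz -0.002 rad; shift cm [-7.56 -0.06  0.16] q6 -0.68 tiltz [-0.    -0.003 -1.   ]
```

Request:
apply_moves:
  motion:
    - [-1,-1.2,0,-0.4,0,0,0]
    - [-1,-1.2,0,-0.3,0,0,0]
    - [-1,-1.2,0,0,0,0,0]
    - [-1,-1,0,0,0,0,0]
    - [-1,-0.8,0,0,0,0,0]
    - [-1,-0.6,0,0,0,0,0]
    - [-1,-0.5,0,0,0,0,0]
    - [-1,0,0,0,0,0,0]

```text
time_s: 51.4
tcp_pos: [0.6144, -0.2651, 0.0609]
eef_rot: [0.164, -3.137, 0.001]
contact_force: [-4.8, 0.9, 2.6]
opening: -0.0001
finger_force: 2.3
```

Request:
apply_moves:
  motion:
    - [-1,-0.4,0,0,0,0,0]
    - [-1,-0.4,0,0,0,0,0]
    - [-1,0,0,0,0,0,0]

```text
time_s: 51.65
tcp_pos: [0.6206, -0.2645, 0.0608]
eef_rot: [0.163, -3.135, 0.0]
contact_force: [-8.7, 1.0, 3.8]
opening: -0.0001
finger_force: 4.1
```

Request:
apply_moves:
  motion:
    - [-1,-0.3,0,0,0,0,0]
    - [-1,0,0,0,0,0,0]

```text
time_s: 51.82
tcp_pos: [0.6207, -0.2644, 0.0607]
eef_rot: [0.161, -3.13, 0.0]
contact_force: [-20.0, -0.6, 12.0]
opening: -0.0001
finger_force: 10.1
```

Request:
apply_moves:
  motion:
    - [-1,-0.2,0,0,0,0,0]
    - [-1,0,0,0,0,0,0]

```text
time_s: 51.98
tcp_pos: [0.6208, -0.2644, 0.0607]
eef_rot: [0.16, -3.127, 0.0]
contact_force: [-27.8, -1.6, 16.6]
opening: -0.0001
finger_force: 14.1
```

Hard stop reached; back off slowly, then check that it stays shut.

Request:
apply_moves:
  motion:
    - [-1,0.5,0,0,0,0,0]
    - [-1,1,0,0,0,0,0]
    - [-1,2,0,0,0,0,0]
    - [-1,3,0,0,0,0,0]
    - [-1,3,0,0,0,0,0]
    - [-1,4,0,0,0,0,0]
    - [-1,4,0,0,0,0,0]
    - [-1,4,0,0,0,0,0]
    - [-1,0,0,-4,0,0,0]
    - [-1,0,0,-4,0,0,0]
    - [-1,0,0,-4,0,0,0]
    - [-1,0,0,0,0,0,0]
    - [-1,0,0,0,0,0,0]
    - [-1,0,0,0,0,0,0]

```text
time_s: 53.15
tcp_pos: [0.4131, -0.2868, 0.1808]
eef_rot: [-0.163, 3.136, -0.002]
contact_force: [0.2, 0.1, -0.7]
opening: 0.0
finger_force: 0.0
```

```bash
python3 -c "
from h import *
s=read_state();print(s['tcp_pos'],s['contact_force'])
c=snap('top','t15');a=np.load('pics/top0.npz')['image'].astype(int)
d=(np.abs(c['image'].astype(int)-a).max(2)>40)[80:260,320:515]
m=d.astype(np.uint8);n,l,st,ce=cv2.connectedComponentsWithStats(m)
for i in range(1,n):
    if st[i,4]>25: print(st[i]+[320,80,0,0,0])
I=c['image'];
for v in range(160,182,2): print(v,I[v,440],a[v,440])"
```

```text
[ 0.41312338 -0.28678001  0.18075561] [ 0.2345345   0.13004382 -0.7299392 ]
[361 143  19  13 199]
[329 162  20  16 194]
[358 189  20  14 193]
[336 212  19  14 191]
[ 464  222   51   38 1163]
160 [232 165  96] [228 158  89]
162 [149 158 185] [143 152 178]
164 [157 166 191] [154 164 187]
166 [154 164 188] [151 161 182]
168 [169 183 215] [163 176 209]
170 [41 37 34] [43 39 36]
172 [61 61 51] [61 60 51]
174 [108 116  77] [107 115  77]
176 [110 117  79] [104 111  74]
178 [110 118  78] [105 112  73]
180 [109 117  77] [104 114  76]
```

```bash
python3 -c "
from cell import *
print(close_job())"
```

```text
the job is handed in; nothing more can be done
None
```

The job is handed in: I tared the scale with the empty dish on it, then put all four brown packs in the dish on the scale, set the loaded dish back in the drawer and pushed the drawer in until it stayed shut by itself, at about 53 s; the last picture shows the pen, keys, stamp pad and look-alikes unmoved.

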